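Slide a loaded setter between the kiln posts

ROBOT

A 6-joint arm with a two-finger parallel gripper is mounted at the origin on the work surface. World frame = base frame: x ahead of the robot, y to its left, z up, the work surface at z = 0. Lengths are in m, angles in rad, forces in N, time in s.
With the tool pointing down it reaches from about 0.2 to 0.875 m from the base axis. Payload 3.4 kg.
Tool frame: the origin (TCP) lies on the centre line of the jaws, within the pads' length; the fingertips stand 22 mm ahead of it and the grasp point (between the pads) lies 3 mm ahead of it; z points along the fingers, y is the line along which they close (so a half turn about z gives the same grasp; the last joint's range is limited). The gripper opens to 94 mm and grips with 3 to 60 N. Pads are 16 mm wide; open, the fingers measure 119 mm over their backs; the gripper's body (75 mm by 177 mm) begins 78 mm behind the grasp point.
Start: joints at [-1.36, 0.276, 1.505, -0, 1.361, -0.121], TCP at [0.187, -0.544, 0.227] pointing down, gripper open.
Joint ranges: [-2.89, 2.89], [-0.75, 2.08], [0.22, 2.7], [-1.18, 4.32], [0.11, 2.71], [-2.7, 2.7]. Speed limits (rad/s): [2.57, 2.57, 3.14, 3.14, 3.14, 3.14].

INTERFACE

Orientations are given as a unit quaternion [x, y, z, w].
In Python, from workcell import arm, vision, finder gives the robot as it stands.
- The arm moves only by the shell command python3 -m jog 'ROWS' [OPENING] [FORCE]. ROWS is JSON, a list of rows, each a list of 4 numbers: the shift along the tool's x, y, z in cm, then the turn about the tool's z in degrees. In form: [[tx, ty, tz, twist], ...]. A call has 1 to 8 rows; each row is the pose to reach, as a shift and turn from the pose commanded when the call began, along the tool's axes at that moment; what a row does not reach only later rows make up. A row lasts 1/10 s, in which the tool goes at most 50 mm and 8.59 degrees, less where a joint would pass 70% of its speed; a pose out of reach is approached as far as the arm can. A call with a gripper value outside its range is refused whole. OPENING is the opening, from 0 (shut) to 1 (fully open), set as the call begins (- or left out, the last holds). The fingers move at their own pace and stop on an object; FORCE is the grip in N (left out, the last holds). Time passes only in rows, so rows that repeat a pose let the fingers close. It gives the time, the measured TCP pose, the force, the opening and the grip force at its end, in the units of the state.
- arm.state(): the state, without advancing time (a new reading comes with each control period).
- vision.capture(name): name is "scene" or "top" or "wrist"; returns a dict with "color" (420x560x3 uint8, blue, green, red), "vfov" (degrees; the focal length in pixels is half the picture's height over the tangent of half this angle, whatever the lens; pixels are square), "cx", "cy" (the principal point, pixels), "pose" (4x4, takes a point from camera to world coordinates). Camera axes: x right, y down, z forward; pixel columns grow to the right and rows downward; lengths in m; the calibration is good to about 2 mm. A picture is of the moment at which its call begins. There is no depth.
- arm.job_done(): hands the job in; it is judged then, once.
Trained networks look in the newest picture that a camera, given by its name, has taken for a name from the list of things; names that differ only in an ending like _2 or _b are one class to them, and where a whole thing is asked for, a point or a joint stands for the part that bears it (a point fixed in the world has none). Each returns a list of dicts, best first, with "p" (0 to 1); they miss things now and then, are a little off and sometimes report something else, mostly with a low value. They report only what shows in the picture. A call takes as long as a camera call.
- finder.find_in(camera, label): "location" ([x, y, z] in m, in the coordinates of the camera as it stood for that picture, good to about 4 mm: the middle of the surface that is visible of it).
- finder.masks_of(camera, label): "mask" (420x560 bool, what is visible of it).
- finder.landmark_of(camera, label): "location" ([x, y, z] in m, in the coordinates of the camera as it stood for that picture, good to about 4 mm: a listed point, or the origin of a listed thing).
The state is a dict: "clock": time; "q": joint angles; "joint_velocities": joint speeds; "effort": joint torques, N m; "ee_pos": TCP position; "ee_rot": TCP orientation; "force": force on the tool from outside, world axes, zero at the start; "ft_torque": the same for the moment, N m; "grip_width": finger opening in m; "finger_force": force on a finger pad.
Only numpy, scipy, OpenCV 4.12 (cv2) and the standard library are available. Lean on these libraries where they do the work, as an engineer would, in place of code of your own. Each camera call takes 0.05 s, during which the arm holds its last target. There are 200 camera calls.

TASK

On the kiln car, the dark square setter carrying two freshly glazed cups waits in front of the two front kiln posts. With the fingertips, slide it along the shelf through the narrow gap between these posts until it lies wholly behind them, square to the shelf and short of the single back post, touching no post. Push gently: never lift the setter, do not touch the cups, do not shove the posts, keep the cups standing on it and leave everything else where it is.

Things in the scene. Friction and masses are not known exactly. Their poses are not given: they have to be found in the camera images.
- deck: Kiln car top, fixed: a slab of pale firebricks in a thin dark steel frame, 412 mm (x) by 440 mm (y), 31 mm high, with a white-coated kiln shelf on it, 380 mm (x) by 400 mm (y), 16 mm thick. Its origin is the centre of the underside, on the bench; the flat top of the shelf is 48 mm above it, always at height 48 mm. Its x axis points away from the robot, square to the shelf.
- posts: The three kiln posts, buff, stuck fast on the shelf, each 32 by 32 mm and 60 mm high, sides parallel to the shelf's. The origin lies on the shelf's top, midway between the two front posts; its axes are parallel to the deck's, x leading through the gap towards the back post. The front posts are centred at y = +70 and -70 mm, so the gap between them is 108 mm wide and runs from x = -16 to +16 mm. The back post is centred at x = 177, y = 0 mm, its front face at x = 161 mm.
- setter: Loose dark grey flat refractory plate, 100 by 100 mm, 12 mm thick, its corners cut off by 8 mm, 0.2 to 0.35 kg, lying on the shelf in front of the front posts (4 mm of play on each side when centred in the gap). Its origin is the centre of its underside, its x and y axes are parallel to its sides, x roughly towards the gap. It slides flat under a push on its edge; fingertips reaching to a few mm above the shelf bear on its edge.
- cup_left: Small handleless grey-white glazed cup, loose, 43 mm across, 40 mm high, about 60 g, standing on the setter at about x = +17, y = +25.5 mm in the setter's frame. Origin: centre of its underside. Its top is 52 mm above the shelf. Not to be touched.
- cup_right: The same kind of cup, at about x = +17, y = -25.5 mm in the setter's frame. Origin: centre of its underside. Not to be touched.
- bowl: Loose bisque bowl, 84 mm across, 42 mm high, on the shelf behind and to the left (+y) of the left front post; about 70 to 80 mm behind the front posts' row and centred about 140 mm left of the gap's middle. Origin: centre of its underside. Leave it alone.
- cone_pack: Loose clay strip 30 by 85 by 14 mm with three slim cones standing on it (about 55 mm high in all), on the shelf behind and to the right (-y) of the right front post, about 135 mm right of the gap's middle. Origin: centre of its underside. Leave it alone.
- spare_post: Loose kiln post, 60 by 32 by 32 mm, lying in the back left part of the shelf. Origin: centre of its underside. Leave it alone.
- wash_jar: Loose closed jar, 76 mm across, 100 mm high, on the bench left of the kiln car. Origin: centre of its underside. Leave it alone.
- brush: Loose brush, 220 mm long, lying on the bench left of the kiln car. Leave it alone.
- mug: Loose brown mug, 80 mm across, 90 mm high, on the bench right of the kiln car. Origin: centre of its underside. Leave it alone.
- stilt: Loose three-armed kiln stilt, about 90 mm across, 26 mm high, on the bench right of the kiln car. Leave it alone.

How it is judged:
By the outcome, as a careful person would: the job done as asked, in the order asked, and still so for the second after the job is handed in, with the robot touching nothing.
It also fails if it takes over 72 s, if anything falls off the work surface, if the arm or the gripper's body presses on something with over 40 N, if the wrist force passes 120 N, or if a joint passes its speed limit or range.

## Working session

There is one attempt and no reset: what is moved stays moved. The work goes in short steps, Python scripts to look and compute and a shell command to move; the robot and the scene stay as the last step left them, time stands still between calls to the robot, and variables do not carry over. Pictures are saved under pics/ and viewed, at most 10 in all, crops included, and the job is handed in when it is done.

```bash
mkdir -p pics
cat > h.py <<'E'
import numpy as np, cv2
from workcell import arm, vision, finder
def W(c,p):
    return (c["pose"]@np.r_[p,1])[:3]
def ray(c,u,v,z):
    f=210/np.tan(np.radians(c["vfov"])/2); d=c["pose"][:3,:3]@np.array([(u-c["cx"])/f,(v-c["cy"])/f,1]); o=c["pose"][:3,3]
    return o+d*(z-o[2])/d[2]
def px(c,P):
    f=210/np.tan(np.radians(c["vfov"])/2); q=np.linalg.inv(c["pose"])@np.r_[P,1]
    return q[:2]/q[2]*f+[c["cx"],c["cy"]]
E
python3 - <<'E'
from h import *
np.set_printoptions(precision=4,suppress=True)
print(arm.state())
for n in ["top","scene"]:
    c=vision.capture(n); cv2.imwrite(f"pics/{n}0.png",c["color"]); print(n,c["pose"][:3,3],c["vfov"])
    for l in ["deck","posts","setter","cup_left","cup_right"]:
        for r in finder.landmark_of(n,l)[:2]: print(l,r["p"],W(c,r["location"]))
E
```

```text
{'clock': 0.0, 'q': array([-1.36  ,  0.2766,  1.5062, -0.    ,  1.3607, -0.121 ]), 'joint_velocities': array([-0.0001,  0.0008, -0.0009,  0.0004,  0.0011, -0.    ]), 'effort': array([ -0.0025, -40.4588, -23.7232,   0.07  ,   0.0346,  -0.0001]), 'ee_pos': array([ 0.1872, -0.5431,  0.2266]), 'ee_rot': array([ 0.9863,  0.1651, -0.0001, -0.0009]), 'force': array([ 0.6025, -0.0487,  0.104 ]), 'ft_torque': array([-0.0302, -0.0217, -0.0036]), 'finger_force': 0.0, 'grip_width': 0.09356360449400046}
top [0.3342 0.005  1.1092] 52.901552132114475
deck 0.56 [ 0.6256  0.0437 -0.0005]
setter 0.73 [0.509  0.0619 0.0446]
cup_left 0.72 [0.5263 0.0882 0.0634]
cup_right 0.5 [0.5374 0.0358 0.0585]
scene [0.9576 0.6372 1.0667] 53.62013530592311
deck 0.87 [ 0.6279  0.0443 -0.0019]
posts 0.86 [0.6156 0.0478 0.0469]
setter 0.84 [0.5147 0.0585 0.0487]
cup_left 0.78 [0.5277 0.0815 0.0621]
cup_right 0.65 [0.5331 0.039  0.0589]
```

View pics/top0.png

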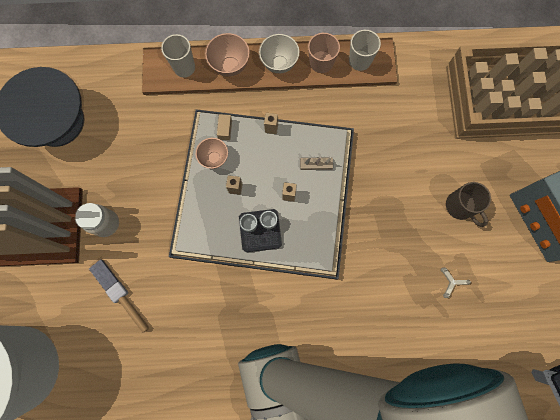

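View pics/scene0.png

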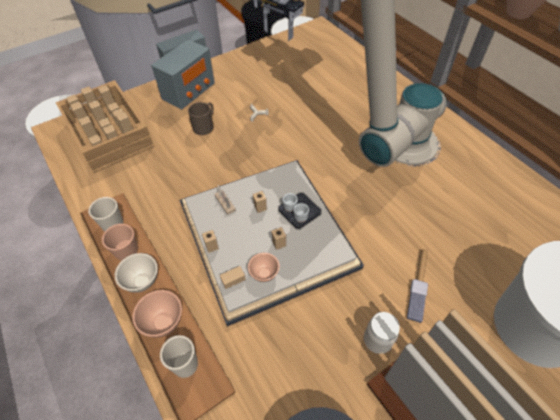

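The top view shows the shelf turned about -8° in world. The front posts are at px (234,184) and (289,190), the back post at (271,123), and the setter at (261,231), turned the other way. The scene view agrees. Next I'll measure precisely.

```bash
cat >> h.py <<'E'
def outline(m):
    cs,_=cv2.findContours(m.astype(np.uint8),0,cv2.CHAIN_APPROX_NONE); return max(cs,key=cv2.contourArea)[:,0,:].astype(float)
def setter(n):
    """top-plane outline of setter -> min-area rect in world at z=0.060"""
    c=vision.capture(n); r=finder.masks_of(n,"setter")
    if not r: return c,None
    P=np.array([ray(c,u,v,.060)[:2] for u,v in outline(r[0]["mask"])])
    (x,y),s,a=cv2.minAreaRect((P*1000).astype(np.float32)); a=(a+45)%90-45
    return c,(r[0]["p"],x,y,s,a)
E
python3 - <<'E'
from h import *
np.set_printoptions(precision=4,suppress=True)
for n in ["top","scene"]:
    c,s=setter(n); print(n,"setter",s)
    for l in ["deck","posts"]:
        for r in finder.masks_of(n,l)[:4]:
            m=r["mask"]; z=.040 if l=="deck" else .108
            P=np.array([ray(c,u,v,z)[:2] for u,v in outline(m)])*1000
            print(l,round(r["p"],2),m.sum(),cv2.minAreaRect(P.astype(np.float32)))
    for r in finder.find_in(n,"posts")[:4]: print("find",r["p"],W(c,r["location"]))
c=vision.capture("wrist"); print(c["pose"],c["vfov"]); print(arm.state()["ee_pos"])
E
```

```text
top setter (0.67, 513.0149536132812, 58.95579528808594, (97.75558471679688, 99.87117767333984), 4.415253162384033)
deck 0.75 697 ((641.2858276367188, 123.5694808959961), (41.22736740112305, 46.745052337646484), 79.15200805664062)
deck 0.58 21318 ((621.9345703125, 45.799774169921875), (437.916748046875, 408.22613525390625), 80.10613250732422)
posts 0.65 787 ((779.77587890625, 20.37152099609375), (32.97693634033203, 54.24348449707031), 87.70980834960938)
find 0.89 [0.6213 0.0211 0.1111]
scene setter (0.82, 514.1776733398438, 60.43564224243164, (106.0622329711914, 107.5762939453125), 2.8974030017852783)
deck 0.88 14934 ((629.6765747070312, 58.057342529296875), (448.52728271484375, 409.51568603515625), 80.1070327758789)
posts 0.95 740 ((638.5787353515625, 131.4509735107422), (66.9041519165039, 39.124176025390625), 60.62137222290039)
find 0.85 [0.6338 0.0321 0.0952]
[[ 0.3267 -0.9126 -0.2458  0.2595]
 [-0.9451 -0.3152 -0.086  -0.5181]
 [ 0.001   0.2604 -0.9655  0.3849]
 [ 0.      0.      0.      1.    ]] 63.27374567133444
[ 0.1873 -0.5437  0.2275]
```

```bash
python3 -m jog '[[7,-6.7,-1,4],[14,-13.5,-2,8],[21,-20,-3,12],[28,-27,-4,16],[35,-33.5,-5,20],[42,-40,-6,24],[49.4,-47.3,-7.3,29],[49.4,-47.3,-7.3,29]]' 0.62
python3 -m jog '[[0,0,0,0]]'
python3 - <<'E'
from h import *
print(arm.state()["ee_pos"],arm.state()["ee_rot"],arm.state()["clock"])
E
```

```text
clock: 1.95
ee_pos: [0.3699, -0.1882, 0.2697]
ee_rot: [0.996, -0.088, 0.001, 0.0]
force: [1.0, -0.6, 0.5]
grip_width: 0.0579
finger_force: 0.0
clock: 2.05
ee_pos: [0.3716, -0.1848, 0.2702]
ee_rot: [0.997, -0.083, 0.002, -0.001]
force: [-0.6, -0.6, 0.3]
grip_width: 0.0586
finger_force: 0.0
[ 0.3715606  -0.18478012  0.27018994] [ 9.96568533e-01 -8.27528573e-02  1.50892486e-03 -9.20314058e-04] 2.05
```

```bash
python3 -m jog '[[1.5,-4.5,-0.5,0],[3,-9,-1,0],[4.5,-13.5,-1.5,0],[6,-18,-2,0],[7.5,-22.5,-2.5,0],[8.5,-26.8,-3,0.4],[8.5,-26.8,-3,0.4],[8.5,-26.8,-3,0.4]]'
python3 - <<'E'
from h import *
np.set_printoptions(precision=4,suppress=True)
s=arm.state();print(s["ee_pos"],s["ee_rot"])
c,s=setter("wrist"); print(s); cv2.imwrite("pics/w1.png",c["color"]); print(c["pose"])
for l in ["posts","setter","cup_left","cup_right"]:
  for r in finder.landmark_of("wrist",l)[:2]: print(l,r["p"],W(c,r["location"]))
for r in finder.masks_of("wrist","posts")[:4]:
  m=r["mask"]; P=outline(m); print(r["p"],m.sum(),P.min(0),P.max(0))
E
```

```text
clock: 2.85
ee_pos: [0.4997, 0.059, 0.2987]
ee_rot: [0.996, -0.09, -0.0, 0.001]
force: [-0.6, -0.4, -0.5]
grip_width: 0.0582
finger_force: 0.0
[0.4997 0.059  0.2987] [ 0.996  -0.0897 -0.0004  0.0006]
(0.79, 517.958984375, 58.82971954345703, (101.34235382080078, 100.21852111816406), 5.006756782531738)
[[-0.1776 -0.9499 -0.257   0.575 ]
 [-0.9841  0.1718  0.0451  0.0463]
 [ 0.0013  0.2609 -0.9654  0.456 ]
 [ 0.      0.      0.      1.    ]]
setter 0.81 [0.516  0.0548 0.049 ]
cup_left 0.6 [0.5294 0.0866 0.063 ]
cup_right 0.66 [0.5339 0.0325 0.0598]
0.92 3109 [173.  53.] [218.  92.]
```

View pics/w1.png

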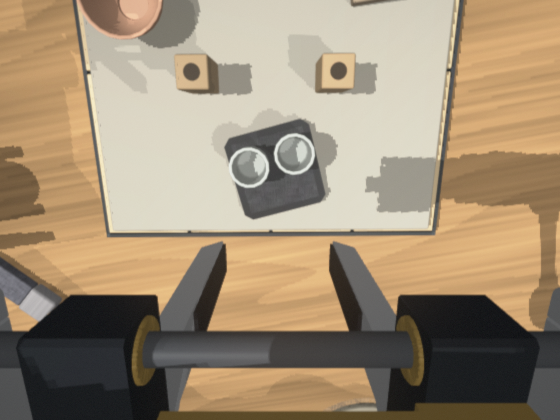

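The wrist view shows the post holes at px (191,72) and (338,71), and the setter at (275,169) turned about 14° CCW relative to the shelf. Now for exact frames from the holes and edges.

```bash
cat >> h.py <<'E'
def holes(c,guess,r=12):
    g=cv2.cvtColor(c["color"],cv2.COLOR_BGR2GRAY); out=[]
    for u,v in guess:
        u,v=int(u),int(v); p=g[v-r:v+r+1,u-r:u+r+1]; ys,xs=np.nonzero(p<70); out.append(ray(c,u-r+xs.mean(),v-r+ys.mean(),.108)[:2])
    return out
E
python3 - <<'E'
from h import *
np.set_printoptions(precision=4,suppress=True)
c=vision.capture("wrist"); L,R=holes(c,[(191,72),(338,71)]); d=L-R
print(L,R,np.linalg.norm(d),np.degrees(np.arctan2(-d[0],d[1])),(L+R)/2)
a,b=ray(c,108,233,.031),ray(c,435,234,.031);print(a,b,np.degrees(np.arctan2(-(a-b)[0],(a-b)[1])))
t=vision.capture("top"); B=holes(t,[(271,124)],4)[0];print("back",B,px(t,np.r_[L,.108]),px(t,np.r_[R,.108]), np.linalg.norm(B-(L+R)/2),np.degrees(np.arctan2(*(B-(L+R)/2)[::-1])))
# cup rims px centres
for p in [(249,167),(294,154)]: print(ray(c,*p,.100))
for p in [(247,219),(324,204),(302,120),(225,137)]: print(ray(c,*p,.058))
E
```

```text
[nan nan] [nan nan] nan nan [nan nan]
[0.4712 0.2908 0.031 ] [ 0.3917 -0.1327  0.031 ] -10.629323645137715
back [nan nan] [nan nan] [nan nan] nan nan
[0.5312 0.0831 0.1   ]
[0.5359 0.0345 0.1   ]
[0.4643 0.1029 0.058 ]
[0.4659 0.0078 0.058 ]
[0.5674 0.0179 0.058 ]
[0.5648 0.1077 0.058 ]h.py:23: RuntimeWarning: Mean of empty slice.
  u,v=int(u),int(v); p=g[v-r:v+r+1,u-r:u+r+1]; ys,xs=np.nonzero(p<70); out.append(ray(c,u-r+xs.mean(),v-r+ys.mean(),.108)[:2])
  ret = ret.dtype.type(ret / rcount)
```

```bash
sed -i 's/np.nonzero(p<70)/np.nonzero(p<p.min()+.45*(np.median(p)-p.min()))/; s/r=12)/r=11)/' h.py
cat >> h.py <<'E'
def quad(c,z=.060,th=75):
    """setter rectangle by dark threshold inside finder mask-dilated region"""
    r=finder.masks_of("wrist","setter")[0]; P=np.array([ray(c,u,v,z)[:2] for u,v in outline(r["mask"])]); return P
E
python3 - <<'E'
from h import *
np.set_printoptions(precision=4,suppress=True)
c=vision.capture("wrist"); L,R=holes(c,[(191,72),(338,71)]); d=L-R
M=(L+R)/2
print(L,R,np.linalg.norm(d),np.degrees(np.arctan2(-d[0],d[1])),M)
t=vision.capture("top"); B=holes(t,[(271,124)],4)[0];l=holes(t,[(234,184),(289,190)],4);print("back",B,l,np.linalg.norm(B-M),np.degrees(np.arctan2(*(B-M)[::-1])))
cv2.imwrite("pics/t2.png",cv2.resize(t["color"][100:280,160:360],None,fx=3,fy=3,interpolation=cv2.INTER_CUBIC))
E
```

```text
[0.6317 0.1196] [ 0.6078 -0.0186] 0.1402232114368013 -9.816457546190351 [0.6198 0.0505]
back [0.7864 0.0128] [array([0.6181, 0.1176]), array([ 0.5961, -0.0202])] 0.17086459201284754 -12.737282471722175
```

Deck frame: the gap's middle is at (0.620, 0.0505) with yaw -9.8°. The setter sits there at about x=-102, y=-9, yaw +15°. Plan: push its right side near the rear corner, which shifts it +y and turns it CW at once, then push from behind with two fingers.

```bash
python3 -m jog '[[0,4,1,0],[0,8,3,-0.5],[0,10.6,7,-0.5],[0,10.6,11.5,-0.5],[0,10.6,16,-0.5],[0,10.6,20,-0.5],[0,10.6,22,-0.5],[0,10.6,22.5,-0.5]]' 
python3 -m jog '[[0,0,0,0],[0,0,0,0]]'
cat >> h.py <<'E'
M=np.array([.6198,.0505]); Y=np.radians(-9.8); ex=np.array([np.cos(Y),np.sin(Y)]); ey=np.array([-np.sin(Y),np.cos(Y)])
def D(p): d=np.asarray(p)[:2]-M; return np.array([d@ex,d@ey])*1000
def rep(n="wrist",name=None):
    s=arm.state(); q=s["ee_rot"]
    print("t %.2f TCP deck"%s["clock"],D(s["ee_pos"]).round(1),"z %.1f"%(s["ee_pos"][2]*1e3),"yaw %.1f"%(np.degrees(2*np.arctan2(q[1],q[0])-Y)),"F",(s["force"]).round(1))
    c,r=setter(n)
    if r: print("setter deck",D(np.array(r[1:3])/1e3).round(1),"yaw %.1f"%(r[4]-np.degrees(Y)),"size",np.round(r[3],1),"p",r[0])
    for l in ["cup_left","cup_right"]:
        for k in finder.landmark_of(n,l)[:1]: print(l,D(W(c,k["location"])).round(1),k["p"])
    if name: cv2.imwrite(f"pics/{name}.png",c["color"])
    return c
E
python3 - <<'E'
from h import *
rep(name="w2")
rep("top")
E
```

```text
clock: 4.2
ee_pos: [0.4785, -0.0447, 0.0718]
ee_rot: [0.996, -0.086, -0.003, -0.0]
force: [0.1, -1.1, 0.2]
grip_width: 0.0583
finger_force: 0.0
clock: 4.4
ee_pos: [0.4817, -0.0453, 0.0754]
ee_rot: [0.996, -0.086, 0.001, 0.0]
force: [0.0, -0.4, -0.1]
grip_width: 0.0582
finger_force: 0.0
t 4.40 TCP deck [-119.7 -117.9] z 75.4 yaw -0.1 F [ 0.  -0.4 -0.1]
setter deck [-102.6  -11.5] yaw 14.5 size [100.1 104.7] p 0.8
cup_left [-99.1  18.7] 0.84
cup_right [-81.5 -29.4] 0.89
t 4.60 TCP deck [-120.1 -117.9] z 75.4 yaw -0.1 F [-0.6 -0.   0.5]
setter deck [-110.4    9.9] yaw 13.7 size [100.8  58.4] p 0.57
cup_left [-94.5  22.9] 0.66
cup_right [-128.7  408.9] 0.74
```

View pics/w2.png

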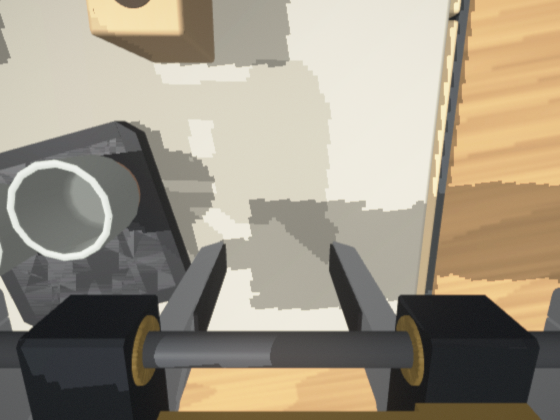

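The left fingertip, at px (215,245), is just right of the setter's right edge near its rear corner. No contact yet, so push now.

```bash
python3 -m jog '[[0,-0.3,0,0],[0,-0.6,0,0],[-0.1,-0.9,0,0],[-0.3,-1.15,0,0],[-0.5,-1.4,0,0],[-0.7,-1.7,0,0],[-0.85,-1.9,0,0],[-0.85,-1.9,0,0]]'
python3 - <<'E'
from h import *
rep()
E
```

```text
clock: 5.6
ee_pos: [0.475, -0.0245, 0.0742]
ee_rot: [0.996, -0.086, -0.0, -0.0]
force: [-0.1, -0.4, 0.4]
grip_width: 0.0584
finger_force: 0.5
t 5.60 TCP deck [-129.9  -98.6] z 74.2 yaw -0.1 F [-0.1 -0.4  0.4]
setter deck [-103.4   -5.6] yaw 7.2 size [103.2  99.8] p 0.76
cup_left [-92.8  23.2] 0.73
cup_right [-84.  -27.8] 0.7
```

```bash
python3 -m jog '[[-0.15,-0.2,0,0],[-0.3,-0.4,0,0],[-0.45,-0.6,0,0],[-0.5,-0.7,0,0],[-0.5,-0.7,0,0]]'
python3 - <<'E'
from h import *
rep()
E
```

```text
clock: 6.3
ee_pos: [0.4715, -0.0169, 0.0742]
ee_rot: [0.996, -0.086, -0.0, 0.0]
force: [-0.9, -1.3, 1.3]
grip_width: 0.058
finger_force: 0.9
t 6.30 TCP deck [-134.7  -91.7] z 74.2 yaw -0.1 F [-0.9 -1.3  1.3]
setter deck [-104.    -1.7] yaw 2.1 size [102.9 100.3] p 0.63
cup_left [-91.8  25.8] 0.7
cup_right [-86.  -24.2] 0.88
```

```bash
python3 -m jog '[[0,0.6,0,0],[0,1.5,-1,0],[-1.5,1.5,-5,0],[-3.7,-2,-9,0],[-3.7,-6,-12,0],[-3.7,-9.2,-16,0],[-3.7,-9.2,-20,0],[-3.7,-9.2,-20,0]]' 
python3 -m jog '[[0,0,0,0],[0,0,0,0]]'
python3 - <<'E'
from h import *
c=rep(name="w3"); c=rep()
print([px(c,np.r_[M+ey*s*.07,.108]) for s in (1,-1)])
E
```

```text
clock: 7.3
ee_pos: [0.4547, 0.0808, 0.2809]
ee_rot: [0.996, -0.085, 0.007, -0.001]
force: [0.5, -1.0, -0.0]
grip_width: 0.0582
finger_force: 0.0
clock: 7.5
ee_pos: [0.45, 0.0793, 0.2731]
ee_rot: [0.996, -0.087, -0.001, 0.0]
force: [-0.0, 0.1, 0.1]
grip_width: 0.0584
finger_force: 0.0
t 7.50 TCP deck [-172.2   -0.5] z 273.1 yaw -0.1 F [-0.   0.1  0.1]
setter deck [-103.4   -0.4] yaw 3.1 size [101.3 100.9] p 0.94
cup_left [-85.8  31.4] 0.67
cup_right [-84.7 -26.6] 0.79
t 7.70 TCP deck [-171.9   -0.4] z 272.9 yaw -0.1 F [-0.4 -0.2 -0.1]
setter deck [-1.032e+02  1.000e-01] yaw 1.5 size [100.6 100.8] p 0.69
cup_left [-91.9  21.9] 0.83
cup_right [-86.3 -23.3] 0.7
[array([193.83020019,  -0.60780745]), array([360.90618706,  -0.84462467])]
```

View pics/w3.png

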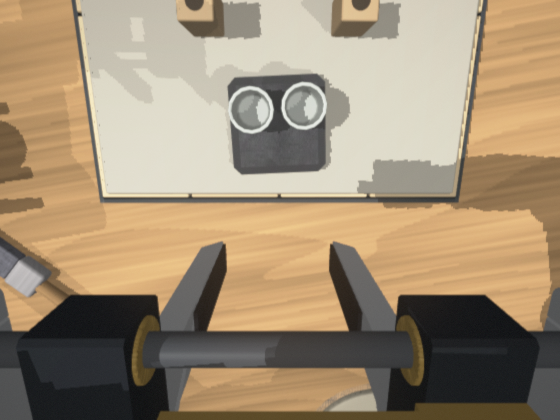

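The setter, px 229–326, is centred on the gap, whose hole midpoint is at 277, with about 2° of yaw left. Next I descend behind it and push squarely.

```bash
python3 -m jog '[[0,0,4,0],[0,0,8,0],[0,0,12,0],[0,0,16,0],[0,0,18.5,0],[0,0,19.9,0],[0,0,19.9,0],[0,0,19.9,0]]' 
python3 -m jog '[[0.5,0,0,0],[0.8,0,0,0],[1.1,0,0,0],[1.4,0,0,0],[1.7,0,0,0],[2.0,0,0,0],[2.3,0,0,0],[2.6,0,0,0]]' 
python3 -m jog '[[0.3,0,0,0],[0.6,0,0,0],[0.9,0,0,0],[1.2,0,0,0],[1.3,0,0,0],[1.3,0,0,0]]'
python3 - <<'E'
from h import *
c=rep(name="w4"); c=rep()
print([px(c,np.r_[M+ey*s*.07,.108]) for s in (1,-1)])
E
```

```text
clock: 8.7
ee_pos: [0.4513, 0.0799, 0.0753]
ee_rot: [0.996, -0.086, 0.0, 0.0]
force: [0.7, -0.1, 0.2]
grip_width: 0.0582
finger_force: 0.0
clock: 9.5
ee_pos: [0.4766, 0.0753, 0.0751]
ee_rot: [0.996, -0.086, -0.0, 0.0]
force: [-4.1, 0.7, 2.7]
grip_width: 0.0586
finger_force: 1.9
clock: 10.1
ee_pos: [0.4903, 0.073, 0.0751]
ee_rot: [0.996, -0.086, 0.001, 0.0]
force: [-1.6, 1.3, 0.2]
grip_width: 0.0582
finger_force: 0.8
t 10.10 TCP deck [-131.5    0.2] z 75.1 yaw -0.1 F [-1.6  1.3  0.2]
setter deck [-71.7  -1.9] yaw -0.0 size [100.1 100.2] p 0.75
cup_left [-56.1  22.6] 0.95
cup_right [-55.6 -27.5] 0.65
t 10.30 TCP deck [-131.5    0.2] z 75.2 yaw -0.1 F [-0.2  0.1 -0.2]
setter deck [-71.2  -1.9] yaw -0.0 size [100.1  99.1] p 0.92
cup_left [-53.9  22.1] 0.59
cup_right [-52.9 -28.3] 0.69
[array([ 55.11162642, -65.85899193]), array([505.01405675, -66.12112444])]
```

View pics/w4.png

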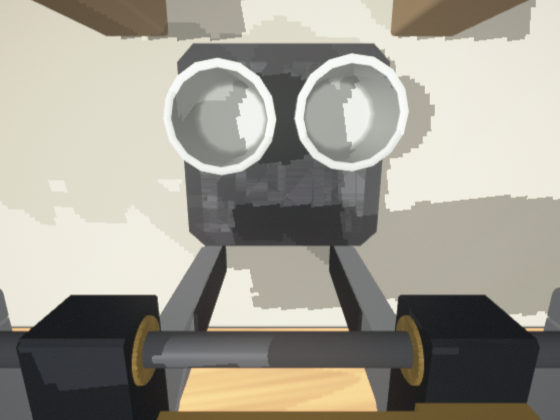

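Run:
```python
from h import *
c=vision.capture("wrist"); im=c["color"]; cv2.imwrite("pics/w5.png",cv2.resize(im[10:260,140:420],None,fx=2.7,fy=2.2,interpolation=cv2.INTER_NEAREST))
g=cv2.cvtColor(im,cv2.COLOR_BGR2GRAY)
for u in (166,393): print("post",D(ray(c,u,38,.048)).round(1))
for v in (195,205,215,225): 
    xs=np.nonzero(g[v,150:420]<85)[0]+150; print(v,xs.min(),xs.max(),D(ray(c,xs.min(),v,.06)).round(1),D(ray(c,xs.max()+1,v,.06)).round(1))
```

```text
post [-17.  56.]
post [-17.1 -56.3]
195 227 341 [-93.8  27.1] [-93.8 -32.6]
205 235 354 [-99.1  23.1] [-99.2 -39.7]
215 232 376 [-104.6   24.8] [-104.6  -51.6]
225 230 375 [-110.1   26.1] [-110.1  -51.4]
```

View pics/w5.png

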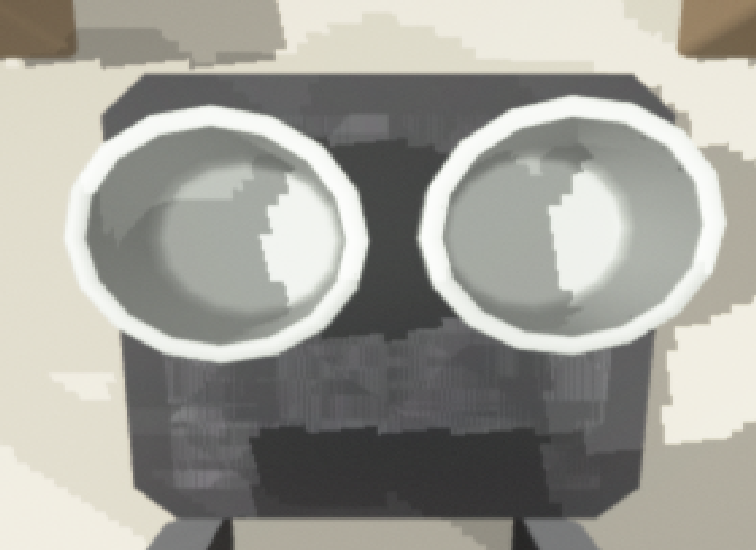

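The crop shows the setter centred at u≈283.6 against a gap mid of 279.9, so it is ~1.8 mm too far right, with yaw ≈ 0. I'll correct that with a slightly diagonal push as the chamfered corners enter, then look.

```bash
python3 -m jog '[[0.2,0,0,0],[0.4,-0.02,0,0],[0.7,-0.06,0,0],[1.0,-0.1,0,0],[1.3,-0.14,0,0],[1.6,-0.18,0,0],[1.7,-0.19,0,0],[1.7,-0.19,0,0]]'
python3 - <<'E'
from h import *
c=rep(name="w6")
im=c["color"]; cv2.imwrite("pics/w6c.png",cv2.resize(im[0:260,130:430],None,fx=2.6,fy=2.3,interpolation=cv2.INTER_NEAREST))
E
```

```text
clock: 11.35
ee_pos: [0.5073, 0.0721, 0.0751]
ee_rot: [0.996, -0.086, 0.001, 0.0]
force: [-0.5, -0.1, 0.6]
grip_width: 0.0584
finger_force: 0.3
t 11.35 TCP deck [-114.6    2.1] z 75.1 yaw -0.1 F [-0.5 -0.1  0.6]
setter deck [-54.6   0. ] yaw -0.0 size [100.  100.6] p 0.67
cup_left [-41.9  27.1] 0.9
cup_right [-38.5 -23.7] 0.76
```

View pics/w6c.png

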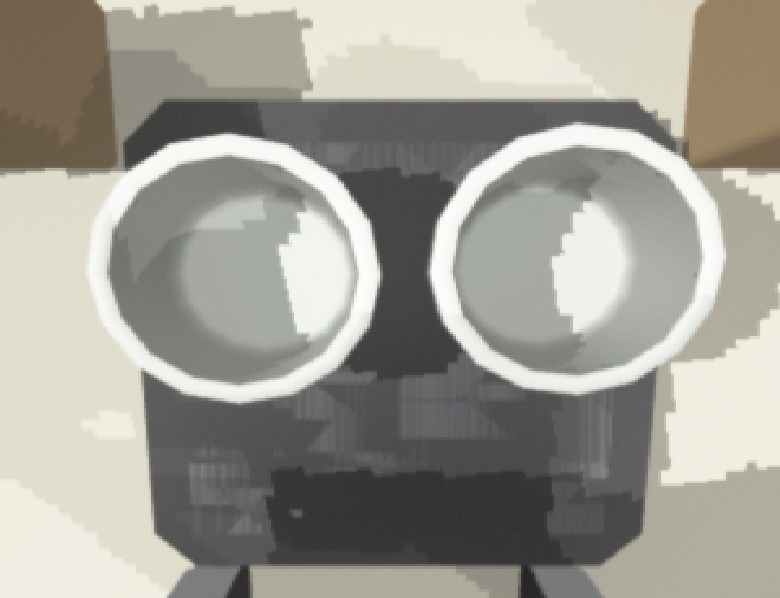

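Now the setter is centred in the gap to about 0.4 mm, with yaw ≈ 0. I'll push straight on and check part way.

```bash
python3 -m jog '[[0.2,0,0,0],[0.5,0,0,0],[0.8,0,0,0],[1.1,0,0,0],[1.4,0,0,0],[1.7,0,0,0],[2.0,0,0,0],[2.3,0,0,0]]' 
python3 -m jog '[[0.3,0,0,0],[0.6,0,0,0],[0.9,0,0,0],[1.2,0,0,0],[1.4,0,0,0],[1.5,0,0,0]]'
python3 - <<'E'
from h import *
c=rep(name="w7")
im=c["color"]; cv2.imwrite("pics/w7c.png",cv2.resize(im[0:260,130:430],None,fx=2.6,fy=2.3,interpolation=cv2.INTER_NEAREST))
E
```

```text
clock: 12.35
ee_pos: [0.5294, 0.0681, 0.0751]
ee_rot: [0.996, -0.086, -0.0, 0.0]
force: [-3.5, 0.8, 2.0]
grip_width: 0.0584
finger_force: 1.8
clock: 12.95
ee_pos: [0.5442, 0.0656, 0.0751]
ee_rot: [0.996, -0.086, 0.0, 0.0]
force: [-4.0, 1.2, 2.7]
grip_width: 0.058
finger_force: 1.9
t 12.95 TCP deck [-77.1   2. ] z 75.1 yaw -0.1 F [-4.   1.2  2.7]
setter deck [-17.4  -0. ] yaw -0.0 size [100.5 101.2] p 0.9
cup_left [-2.4 22.3] 0.97
cup_right [ -0.3 -24.2] 0.77
```

View pics/w7c.png

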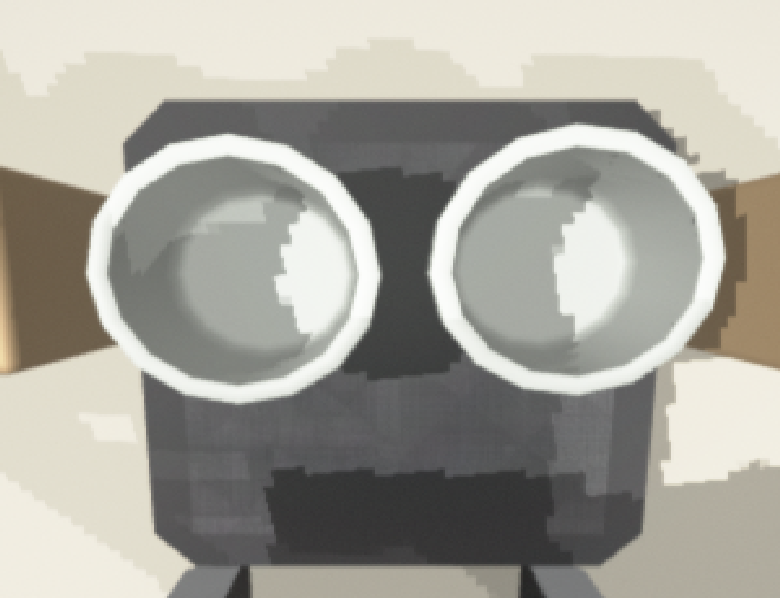

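The setter is in the gap and still centred, since the posts' front base corners at crop px 115 and 688 give the same mid. It follows rigidly at 4 N, so continue to x≈88.

```bash
for i in 1 2 ; do :; done; python3 -m jog '[[0.2,0,0,0],[0.5,0,0,0],[0.8,0,0,0],[1.1,0,0,0],[1.4,0,0,0],[1.7,0,0,0],[2.0,0,0,0],[2.3,0,0,0]]' 
python3 -m jog '[[0.3,0,0,0],[0.6,0,0,0],[0.9,0,0,0],[1.2,0,0,0],[1.5,0,0,0],[1.8,0,0,0],[2.1,0,0,0],[2.4,0,0,0]]' 
python3 -m jog '[[0.3,0,0,0],[0.6,0,0,0],[0.9,0,0,0],[1.2,0,0,0],[1.5,0,0,0],[1.8,0,0,0],[2.1,0,0,0],[2.3,0,0,0]]'
python3 - <<'E'
from h import *
c=rep(name="w8")
E
```

```text
clock: 13.95
ee_pos: [0.5669, 0.0616, 0.0751]
ee_rot: [0.996, -0.086, 0.0, 0.0]
force: [-2.7, 1.2, 2.8]
grip_width: 0.0586
finger_force: 1.6
clock: 14.75
ee_pos: [0.5905, 0.0575, 0.0751]
ee_rot: [0.996, -0.086, 0.0, 0.0]
force: [-3.1, 0.5, 1.9]
grip_width: 0.0582
finger_force: 1.5
clock: 15.55
ee_pos: [0.6133, 0.0535, 0.0751]
ee_rot: [0.996, -0.086, 0.0, 0.0]
force: [-3.2, 0.3, 2.2]
grip_width: 0.0581
finger_force: 1.6
t 15.55 TCP deck [-6.9  1.8] z 75.1 yaw -0.1 F [-3.2  0.3  2.2]
setter deck [53.2 -0.4] yaw -0.5 size [101.  100.4] p 0.97
cup_left [68. 23.] 0.82
cup_right [ 72.9 -28. ] 0.58
```

```bash
python3 -m jog '[[0.3,0,0,0],[0.6,0,0,0],[0.9,0,0,0],[1.2,0,0,0],[1.5,0,0,0],[1.8,0,0,0],[2.1,0,0,0],[2.4,0,0,0]]' 
python3 -m jog '[[0.3,0,0,0],[0.6,0,0,0],[0.8,0,0,0],[0.9,0,0,0],[1.0,0,0,0],[1.0,0,0,0]]' 
python3 -m jog '[[0.8,0,0,0],[0.4,0,0,0],[-1,0,0,0],[-1,0,-3,0],[-1,0,-7,0],[-1.5,0,-12,0],[-4,0,-17,0],[-4,0,-18,0]]' 
python3 -m jog '[[0,0,0,0],[0,0,0,0]]'
python3 - <<'E'
from h import *
c=rep(name="w9")
c=rep()
E
```

```text
clock: 16.55
ee_pos: [0.6368, 0.0494, 0.0751]
ee_rot: [0.996, -0.086, -0.0, 0.0]
force: [-4.1, 0.9, 1.7]
grip_width: 0.0584
finger_force: 1.6
clock: 17.15
ee_pos: [0.6465, 0.0477, 0.0751]
ee_rot: [0.996, -0.086, 0.0, 0.0]
force: [-2.7, -0.1, 3.2]
grip_width: 0.0586
finger_force: 1.3
clock: 17.95
ee_pos: [0.6087, 0.0548, 0.2613]
ee_rot: [0.996, -0.086, 0.006, -0.0]
force: [0.7, -0.2, -0.3]
grip_width: 0.0582
finger_force: 0.0
clock: 18.15
ee_pos: [0.6075, 0.0545, 0.2547]
ee_rot: [0.996, -0.086, 0.001, 0.0]
force: [0.5, -0.6, 0.3]
grip_width: 0.0582
finger_force: 0.0
t 18.15 TCP deck [-12.8   1.8] z 254.7 yaw -0.1 F [ 0.5 -0.6  0.3]
setter deck [97.5 -0.3] yaw -0.0 size [100.  100.4] p 0.77
cup_left [110.9  26.7] 0.81
cup_right [113.4 -26.7] 0.74
t 18.35 TCP deck [-13.6   1.7] z 252.9 yaw -0.1 F [-0.4 -0.2  0.4]
setter deck [96.8 -0.5] yaw -0.0 size [100.5 100.4] p 0.95
cup_left [109.3  23.1] 0.88
cup_right [112.4 -24. ] 0.89
```

View pics/w9.png

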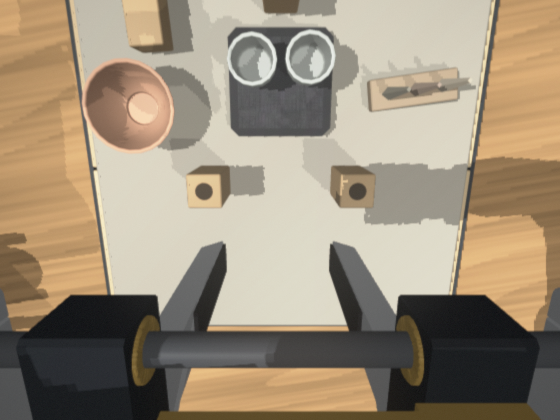

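The setter, px (230–332, 28–136), lies behind the front posts (v≥167) and short of the back post (base at v≈11). The cups are standing and the bowl and cone pack are untouched. I'll check the margins numerically.

Run:
```python
from h import *
c=vision.capture("wrist")
for n,u,v,z in [("set rear",280,136,.059),("set front",280,28,.06),("backpost front",281,11,.048),("Lpost rear top",208,168,.108),("Lrear base",220,166,.048),("Lhole",204,191,.108),("Rhole",358,191,.108)]: print(n,D(ray(c,u,v,z)).round(1))
```

```text
set rear [45.1 -0.2]
set front [ 1.438e+02 -1.000e-01]
backpost front [161.2  -1.1]
Lpost rear top [19.7 64.4]
Lrear base [13.3 63.7]
Lhole [-1.2 69.1]
Rhole [ -1.3 -70.8]
```

Rear margin is about 29 mm and front margin about 17 mm. The setter is square and the robot is clear.

Run:
```python
from workcell import arm
print(arm.job_done())
```

```text
the job is handed in; nothing more can be done
None
```

The job is handed in: the setter lies square behind the front posts, about 29 mm clear of them and 17 mm short of the back post, with both cups standing and the robot touching nothing, after about 18 s of robot time.

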